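Pack the gift box from behind the canisters

ROBOT

A 6-joint arm with a two-finger parallel gripper is mounted at the origin on the work surface. World frame = base frame: x ahead of the robot, y to its left, z up, the work surface at z = 0. Lengths are in m, angles in rad, forces in N, time in s.
With the tool pointing down it reaches from about 0.225 to 0.725 m from the base axis. Payload 3.1 kg.
Tool frame: the origin (TCP) lies between the finger pads; the fingertips stand 14 mm ahead of it and the grasp point (between the pads) lies 5 mm behind it (ctrl.nose_length is the distance from the TCP to the fingertips, in m); z points along the fingers, y is the line along which they close (so a half turn about z gives the same grasp; the last joint's range is limited). The gripper opens to 85 mm and grips with 20 to 120 N. Pads are 22 mm wide; open, the fingers measure 114 mm over their backs; the gripper's body (76 mm by 85 mm) begins 54 mm behind the grasp point. The pads swing forward as they close: fully open they stand 13 mm farther back than shut.
Start: joints at [1.091, 0.048, 0.099, 1.622, 0, 1.443], TCP at [0.181, 0.493, 0.245] pointing down, gripper open.
Joint ranges: [-2.91, 2.91], [-0.99, 1.94], [-1.21, 1.42], [-2.12, 2.29], [-1.49, 1.47], [-3.14, 3.14]. Speed limits (rad/s): [2.79, 2.79, 3.14, 3.14, 3.14, 3.14].

INTERFACE

Orientations are given as a unit quaternion [w, x, y, z].
In Python, from plant import state, eyes, finish_job, spotter, ctrl gives the robot as it stands. The module is installed in compiled form; this text tells all that it offers.
- The arm moves only by the tool apply_moves, never from a script. Its argument "plan" is one flat list of numbers, 7 for each row, row after row: the shift along the tool's x, y, z normalised to -1 to 1, where 1 is 12 cm, then the turn, a rotation vector about the tool's x, y, z normalised to -1 to 1, where 1 is 2 rad, then the closure in counts, from 0 (fully open) to 255 (shut). In form: [x, y, z, wx, wy, wz, fingers, x, y, z, wx, wy, wz, fingers, ...]. A call has exactly 8 rows; each row shifts and turns the commanded pose from where the row before left it, along the tool's axes as they then stand; what a row does not reach is not made up. A row lasts 1/10 s, in which the tool goes at most 50 mm and 8.59 degrees, less where a joint would pass 70% of its speed; a pose out of reach is approached as far as the arm can. A call with a number of a shift or a turn outside -1 to 1 is refused whole. A call with a gripper value outside its range is refused whole. The fingers move at their own pace and stop on an object; "newtons" is the grip in N (left out, the last holds). Time passes only in rows, so rows that do not move let the fingers close, or fill a call up. It gives the time, the measured TCP pose, the force, the opening and the grip force at its end, in the units of the state.
- state(): the state, without advancing time (a new reading comes with each control period).
- eyes.snapshot(name): name is "side" or "top" or "wrist"; returns a dict with "color" (400x640x3 uint8, red, green, blue), "fovy" (degrees; the focal length in pixels is half the picture's height over the tangent of half this angle, whatever the lens; pixels are square), "cx", "cy" (the principal point, pixels), "eye" and "attitude" of the camera in the world. Camera axes: x right, y down, z forward; pixel columns grow to the right and rows downward; lengths in m; the calibration is good to about 2 mm. The wrist camera is an equidistant fisheye: a pixel r from the principal point sees the ray r / f radians off the axis. A picture is of the moment at which its call begins. There is no depth.
- finish_job(): hands the job in; it is judged then, once.
Trained networks look in the newest picture that a camera, given by its name, has taken for a name from the list of things; names that differ only in an ending like _2 or _b are one class to them, and where a whole thing is asked for, a point or a joint stands for the part that bears it (a point fixed in the world has none). Each returns a list of dicts, best first, with "score" (0 to 1); they miss things now and then, are a little off and sometimes report something else, mostly with a low value. They report only what shows in the picture. A call takes as long as a camera call. They do not tell look-alikes from the thing itself.
- spotter.find_in(camera, query): "extent" ([left, top, right, bottom] in pixels, round what is visible of it).
- spotter.landmark_of(camera, query): "position" ([row, column] in pixels: a listed point, or the origin of a listed thing).
The state is a dict: "t": time; "joints": joint angles; "joint_velocities": joint speeds; "joint_efforts": joint torques, N m; "tcp_pos": TCP position; "eef_rot": TCP orientation; "force": force on the tool from outside, world axes, zero at the start; "torque": the same for the moment, N m; "gripper_width": finger opening in m; "grip_force": force on a finger pad.
Only numpy, scipy, OpenCV 4.12 (cv2) and the standard library are available. Lean on these libraries where they do the work, as an engineer would, in place of code of your own. Each camera call takes 0.05 s, during which the arm holds its last target. There are 200 camera calls.

TASK

The open praline gift box at the back of the steel tray is wanted, but the round tin, the square tin and the jar stand in its way: stand all three on the dark rubber mat, fold the gift box's lid fully shut and lay the box flat in the open cream carton. Then put the three back on the tray, each where it stood at the start. Keep everything upright and level all the while, and leave the small brass tin alone.

Things in the scene. Friction and masses are not known exactly. Their poses are not given: they have to be found in the camera images.
- round_tin: Loose plain steel round tin, standing upright on the tray: diameter 60, height 115, smooth straight sides, about 350 g. Origin: centre of its underside, z up. Stands in one of three places of the tray's front row (the order of the three varies).
- square_tin: Loose square tin, cream with a maroon middle and a gilt lid: 54 x 54, height 108, about 300 g, straight sides. Origin: centre of its underside; x and y axes are square to its faces, z up. In the tray's front row.
- jar: Loose amber glass jar with a paper band and a white cap: body diameter 62 up to 78 high, cap diameter 58 above it, total height 100, about 400 g. Origin: centre of its underside, z up. In the tray's front row.
- giftbox: Loose maroon gift box, filled with dark pralines, behind the front row: base 60 (its x) x 130 (its y) x 44 high, about 250 g with the lid; closed with the lid it is 53 high. Origin: centre of its underside, x pointing away from the front row, z up. The lid is hinged along the far long side, 30 from the origin along +x and 44.5 up. At the start the front row stands 2 to 27 in front of the base, and the box's yaw differs little from the tray's.
- giftbox_lid (a joint): Angle of the gift box's lid in rad: 0 = shut flat on the base, 1.57 = standing upright over the hinge, stop at 1.95 (leaning back). It starts between 1.2 and 1.8. The hinge is stiff enough to stay at any angle, and takes about 0.3 N at the free edge to turn; push the free edge from behind, towards the front row, and then down.
- lid_edge (a point): Middle of the free long edge of the gift box's lid, midway in its thickness. The lid is a panel 57 deep x 128 x 8 thick; this point is 58 from the hinge line (4 off the hinge line across the thickness).
- carton: Open cream paperboard carton, fixed: outside 166 (its x) x 122 (its y) x 45 high, walls and floor 4 thick. Origin: centre of its underside. The closed gift box fits in it flat only with its long side (its y) along the carton's long side (the carton's x), either way round. Left or right of the tray.
- mat: Dark rubber mat, fixed: 290 (its x) x 115 (its y) x 3 thick, the side area for the three things. Origin: centre of its underside. Left or right of the tray, opposite the carton.
- tray: Low steel tray, fixed: 220 (its x) x 310 (its y), floor 3 thick, rim 10 high and 3 thick. Origin: centre of its underside; x points away from the robot. The front row stands near x = -40, the three about 85 apart along y; the gift box's centre near x = +35.
- small_tin: Loose small brass tin, diameter 40, height 32, in the back of the tray beside the gift box, to be left alone. Origin: centre of its underside.
Things that resemble listed ones, but are neither listed nor needed, are in the scene too. What is shaped like the square_tin but green is not meant.

How it is judged:
On the way, in this order (a step that is already met when the one before it is completed fails the run):
1. the round tin, the square tin and the jar all stand upright on the mat, released (angle between each of round_tin, square_tin, jar's own z axis and vertical below 0.12 rad and linear speed of each of round_tin, square_tin, jar below 0.03 m/s and x of round_tin in the frame of mat between -0.145 and 0.145 m and y of round_tin in the frame of mat between -0.0575 and 0.0575 m and z of each of round_tin, square_tin, jar in the frame of mat below 0.01 m and contact force between each of round_tin, square_tin, jar and the fingers below 0.2 N and x of square_tin in the frame of mat between -0.145 and 0.145 m and y of square_tin in the frame of mat between -0.0575 and 0.0575 m and x of jar in the frame of mat between -0.145 and 0.145 m and y of jar in the frame of mat between -0.0575 and 0.0575 m), for 0.2 s.
2. the gift box, lid shut, lies flat in the carton, released (horizontal distance between giftbox and carton below 0.035 m and z of giftbox in the frame of carton below 0.012 m and value of joint giftbox_lid below 0.1 rad and contact force between giftbox and the fingers below 0.2 N and angle between giftbox's own z axis and vertical below 0.12 rad and linear speed of giftbox below 0.03 m/s), for 0.2 s.
At the end, for the whole second after the job is handed in: Gift box flat on the carton's floor (within 35 mm of its centre, tilt under 0.12 rad), lid within 0.10 rad of shut; round tin, square tin and jar upright (0.12 rad) on the tray, each within 15 mm of where it stood at the start; all released and at rest (all of step 2 and distance of each of round_tin, square_tin, jar from where it was at the start of the episode below 0.015 m and contact force between each of round_tin, square_tin, jar and the fingers below 0.2 N and angle between each of round_tin, square_tin, jar's own z axis and vertical below 0.12 rad and linear speed of each of round_tin, square_tin, jar below 0.03 m/s); the robot touches nothing.
It fails at once if the round tin is tipped (over 0.5 rad) (angle between round_tin's own z axis and vertical above 0.5 rad).
It fails at once if the square tin is tipped (over 0.5 rad) (angle between square_tin's own z axis and vertical above 0.5 rad).
It fails at once if the jar is tipped (over 0.5 rad) (angle between jar's own z axis and vertical above 0.5 rad).
It fails at once if the gift box is tipped (over 0.5 rad) (angle between giftbox's own z axis and vertical above 0.5 rad).
It fails at once if the small brass tin is displaced by more than 30 mm (distance of small_tin from where it was at the start of the episode above 0.03 m).
It also fails if it takes over 149 s, if anything falls off the work surface, if the arm or the gripper's body presses on something with over 40 N, if the wrist force passes 120 N, or if a joint passes its speed limit or range.

## Working session

There is one attempt and no reset: what is moved stays moved. The work goes in short steps, Python scripts to look and compute and a tool call to move; the robot and the scene stay as the last step left them, time stands still between calls to the robot, and variables do not carry over. Pictures are saved under pics/ and viewed, at most 14 in all, crops included, and the job is handed in when it is done.

Besides the shell and the picture viewer there is one more tool, called after "Emit:" by a JSON object that holds its "fn" and its "kwargs", one argument or row to a line. apply_moves: Moves the arm, as the interface text tells. Its arguments: {"type":"object","properties":{"plan":{"type":"array","items":{"type":"number"}},"newtons":{"type":"number"}},"required":["plan"]}

```bash
mkdir -p pics; cat > h.py <<'E'
import numpy as np, cv2
from plant import state, eyes, finish_job, spotter, ctrl
from scipy.spatial.transform import Rotation as R
def rot(a):
    a=np.array(a,float)
    return a if a.shape==(3,3) else R.from_quat([a[1],a[2],a[3],a[0]]).as_matrix()
def snap(n,save=None):
    s=eyes.snapshot(n)
    if save: cv2.imwrite(f'pics/{save}.png',s['color'][:,:,::-1])
    return s
def ray(s,row,col,n):
    f=200/np.tan(np.radians(s['fovy'])/2)
    u=np.array([col-s['cx'],row-s['cy']])
    if n=='wrist':
        r=np.hypot(*u)+1e-9;th=r/f
        d=np.array([*(u/r*np.sin(th)),np.cos(th)])
    else: d=np.array([u[0]/f,u[1]/f,1])
    return np.array(s['eye']),rot(s['attitude'])@d
def atz(s,row,col,z,n):
    e,d=ray(s,row,col,n); return e+d*(z-e[2])/d[2]
def proj(s,p,n):
    f=200/np.tan(np.radians(s['fovy'])/2)
    c=rot(s['attitude']).T@(np.array(p)-s['eye'])
    if n=='wrist':
        h=np.hypot(c[0],c[1])+1e-9;th=np.arctan2(h,c[2]);k=f*th/h
    else:k=f/c[2]
    return s['cy']+k*c[1],s['cx']+k*c[0]
E
python3 - <<'E'
from h import *
for n in ['top','side']:
    s=snap(n,n+'0'); print(n,s['fovy'],s['cx'],s['cy'],s['eye'],np.round(s['attitude'],3).tolist())
    for q,z in [('round_tin',0.003),('square_tin',.003),('jar',.003),('giftbox',.003),('lid_edge',.1),('carton',0),('mat',0),('tray',0),('small_tin',.003)]:
        for r in spotter.landmark_of(n,q)[:3]:
            print(q,round(r['score'],2),np.round(r['position'],1),np.round(atz(s,*r['position'],z,n),3))
st=state();print(st['tcp_pos'],st['eef_rot'],st['gripper_width'],st['t'])
E
```

```text
top 47.19756692343232 327.4498521675188 197.9973995401188 [0.47679363 0.0048996  1.00401873] [-0.014, 0.711, -0.703, 0.021]
round_tin 0.76 [195.5 277.5] [0.53  0.105 0.003]
square_tin 0.78 [118.8 196.2] [0.697 0.287 0.003]
square_tin 0.68 [207.9 465.8] [ 0.508 -0.308  0.003]
square_tin 0.62 [192.7 312.2] [0.537 0.029 0.003]
jar 0.59 [193.7 353.3] [ 0.536 -0.061  0.003]
giftbox 0.84 [161.2 315.7] [0.607 0.022 0.003]
giftbox 0.28 [194.5 314.4] [0.533 0.024 0.003]
lid_edge 0.59 [135.5 313.6] [0.645 0.026 0.1  ]
carton 0.92 [206.2 462.1] [ 0.512 -0.301  0.   ]
mat 0.63 [220.5 184.2] [0.473 0.308 0.   ]
tray 0.91 [178.3 312.6] [0.569 0.029 0.   ]
small_tin 0.7 [150.9 257.4] [0.628 0.151 0.003]
side 47.29918033736233 317.729936025581 200.96231525731835 [-0.00542367 -0.50105127  0.93464768] [-0.303, 0.867, -0.37, 0.137]
round_tin 0.67 [184.  286.6] [0.532 0.107 0.003]
square_tin 0.75 [200.6 310.6] [0.535 0.021 0.003]
square_tin 0.75 [222.4 409.2] [ 0.658 -0.208  0.003]
square_tin 0.73 [314.9 323. ] [ 0.324 -0.221  0.003]
jar 0.63 [215.4 333.1] [ 0.54  -0.054  0.003]
jar 0.35 [159.1 299.2] [0.621 0.149 0.003]
giftbox 0.43 [192.2 317.4] [0.568 0.028 0.003]
lid_edge 0.8 [152. 340.] [0.647 0.024 0.1  ]
lid_edge 0.48 [215.8 332.6] [ 0.482 -0.101  0.1  ]
carton 0.73 [289.7 404.2] [ 0.498 -0.312  0.   ]
carton 0.2 [160.6 301. ] [0.623 0.143 0.   ]
tray 0.69 [192.  320.7] [0.577 0.024 0.   ]
small_tin 0.54 [160.5 300.7] [0.62  0.142 0.003]
[0.18092013 0.49285343 0.24533727] [1.90224283e-05 1.74992218e-01 9.84569816e-01 3.76922580e-05] 0.08520983186347267 1.0
```

View pics/top0.png

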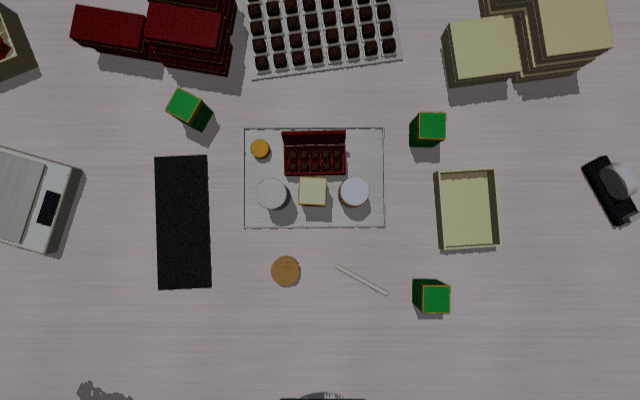

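View pics/side0.png

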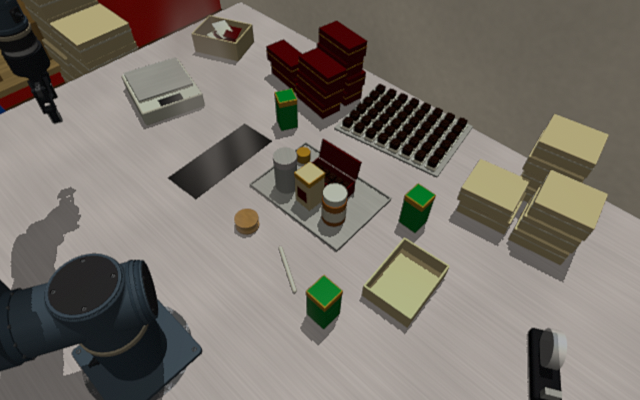

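Candidates in the top image:
- **round_tin:** (272,193), steel. The cork disc at (285,270) is not it.
- **square_tin:** cream and gilt at (312,190). The green look-alikes at (187,108), (428,128) and (431,296) are not meant.
- **jar:** (354,191).
- **giftbox:** the open one at (315,155). The closed maroon stack at (180,30) is not meant.
- **carton:** the open one at (467,209). The closed ones at the upper right are not meant.
- **mat:** (183,222).
- **small_tin:** (260,149), to be left alone.

Next comes a close crop and finer measurements.

```bash
python3 - <<'E'
from h import *
s=snap('top'); im=s['color'][:,:,::-1].copy()
cv2.imwrite('pics/crop.png',cv2.resize(im[115:240,140:520],None,fx=2.1,fy=2.1,interpolation=cv2.INTER_CUBIC))
hsv=cv2.cvtColor(im,cv2.COLOR_BGR2HSV);g=im.max(2)
def quad(mask,box,z,name):
    m=np.zeros_like(mask);l,t,r,b=box;m[t:b,l:r]=mask[t:b,l:r]
    n,lab,st,_=cv2.connectedComponentsWithStats(m); k=1+np.argmax(st[1:,4])
    c=cv2.findContours((lab==k).astype(np.uint8),cv2.RETR_EXTERNAL,cv2.CHAIN_APPROX_NONE)[0][0][:,0]
    w=np.array([atz(s,y,x,z,'top')[:2] for x,y in c],np.float32)
    (cx,cy),sz,a=cv2.minAreaRect(w); print(name,round(cx,4),round(cy,4),np.round(sz,3),round(a,1),'encl',np.round(cv2.minEnclosingCircle(w)[1],3))
quad((g<60).astype(np.uint8)*255,(145,145,222,300),.003,'mat')
H,S,V=cv2.split(hsv)
print(hsv[190,312],hsv[185,272],hsv[190,354],hsv[140,260],hsv[220,330],hsv[209,467],hsv[135,390],hsv[172,437])
cream=((H>18)&(H<36)&(S>40)&(V>90)).astype(np.uint8)*255
quad(cream,(290,165,335,215),.111,'square')
quad(cream,(425,155,510,260),.045,'carton')
mar=(((H<8)|(H>170))&(S>120)).astype(np.uint8)*255
quad(mar,(278,147,350,178),.047,'giftbase')
quad(mar,(278,125,350,147),.1,'lid')
E
```

```text
mat 0.4707 0.3107 [0.289 0.116] 3.4 encl 0.154
[ 33  38 149] [ 30   4 141] [116  22 162] [ 19 200 140] [60  3 87] [ 32  58 150] [169  14 141] [23 78 59]
square 0.5351 0.027 [0.054 0.055] 87.8 encl 0.037
carton 0.5062 -0.3024 [0.166 0.122] 4.3 encl 0.101
giftbase 0.6013 0.0241 [0.059 0.128] 0.8 encl 0.07
lid 0.6403 0.0256 [0.032 0.125] 0.8 encl 0.064
```

View pics/crop.png

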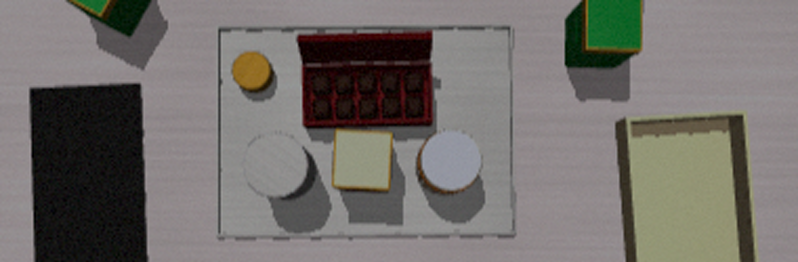

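The crop confirms the choice: cream and gilt square tin at crop (362,160), steel round tin at (278,164), jar cap at (450,160), open gift box at (367,95) with its lid behind it, and the brass tin at (252,71). The measured sizes match the ones given.

```bash
cat >> h.py <<'E'
def go(p,yaw=None,quiet=0):
    "needed shift in tool axes (normalised) and wz turn (normalised) for tcp target p and tool-x yaw deg; turn first or shift first both shown in present axes"
    st=state();M=rot(st['eef_rot']);d=M.T@(np.array(p)-st['tcp_pos'])/.12
    print('shift(tool,norm)',np.round(d,3),'pos',np.round(st['tcp_pos'],4),'t',round(st['t'],1))
    if yaw is not None:
        y=np.arctan2(M[1,0],M[0,0]);dy=(np.radians(yaw)-y+np.pi)%(2*np.pi)-np.pi
        print('yaw now',round(np.degrees(y),2),'turn norm',round(-dy/2,4),'tilt',np.round(M[:,2],4))
        a=np.radians(yaw);N=np.array([[np.cos(a),np.sin(a),0],[np.sin(a),-np.cos(a),0],[0,0,-1]])
        print('shift after turn',np.round(N.T@(np.array(p)-st['tcp_pos'])/.12,3))
E
python3 - <<'E'
from h import *
s=snap('top')
print('round',atz(s,193.1,272.4,.118,'top'),'jar',atz(s,191.2,354.3,.103,'top'))
for r in spotter.landmark_of('top','lid_edge')[:2]:print(r,[atz(s,*r['position'],z,'top')[0] for z in(.09,.1,.107)])
e,d=ray(s,*r['position'],'top')
go([.532,.105,.2],90)
print(ctrl.nose_length)
E
```

```text
round [0.52844684 0.1033533  0.118     ] jar [ 0.53508328 -0.05631711  0.103     ]
{'position': [132.0, 311.1], 'score': 0.76} [np.float64(0.6542035023358573), np.float64(0.6522625150875347), np.float64(0.6509038240137088)]
shift(tool,norm) [-3.86  -2.026  0.378] pos [0.1809 0.4928 0.2453] t 1.1
yaw now 159.84 turn norm 0.6095 tilt [-0. -0. -1.]
shift after turn [-3.232  2.926  0.378]
0.014
```

Emit:
{"fn": "apply_moves", "kwargs": {
  "plan": [0,0,0,0,0,0.07,0,0,0,0,0,0,0.07,0,0,0,0,0,0,0.07,0,0,0,0,0,0,0.07,0,0,0,0,0,0,0.07,0,0,0,0,0,0,0.07,0,0,0,0,0,0,0.07,0,0,0,0,0,0,0.07,0],
  "newtons": 40
}}

```text
t: 1.95
tcp_pos: [0.1809, 0.4929, 0.2453]
eef_rot: [0.0, 0.673, 0.739, 0.0]
force: [-0.5, 0.1, -0.2]
gripper_width: 0.0855
grip_force: 0.0
```

Emit:
{"fn": "apply_moves", "kwargs": {
  "plan": [0,0,0,0,0,0.0495,0,-0.35,0.3,0,0,0,0,0,-0.4,0.4,0,0,0,0,0,-0.4,0.4,0,0,0,0,0,-0.4,0.4,0,0,0,0,0,-0.4,0.4,0,0,0,0,0,-0.4,0.4,0,0,0,0,0,0,0,0,0,0,0,0]
}}

```text
t: 2.75
tcp_pos: [0.3941, 0.2738, 0.245]
eef_rot: [0.001, 0.71, 0.704, -0.0]
force: [-0.5, 0.3, -0.4]
gripper_width: 0.0854
grip_force: 0.0
```

```bash
python3 - <<'E'
from h import *
go([.529,.104,.22],90)
E
```

```text
shift(tool,norm) [-1.405  1.136  0.214] pos [0.3941 0.2738 0.245 ] t 2.8
yaw now 89.5 turn norm -0.0044 tilt [ 0.0019 -0.002  -1.    ]
shift after turn [-1.415  1.124  0.209]
```

Emit:
{"fn": "apply_moves", "kwargs": {
  "plan": [0,0,0,0,0,-0.0044,0,-0.283,0.225,0.04,0,0,0,0,-0.283,0.225,0.04,0,0,0,0,-0.283,0.225,0.04,0,0,0,0,-0.283,0.225,0.04,0,0,0,0,-0.283,0.225,0.04,0,0,0,0,0,0,0,0,0,0,0,0,0,0,0,0,0,0]
}}

```text
t: 3.55
tcp_pos: [0.5263, 0.1104, 0.2208]
eef_rot: [-0.001, 0.704, 0.71, -0.0]
force: [0.1, -0.2, 0.7]
gripper_width: 0.0853
grip_force: 0.0
```

```bash
python3 - <<'E'
from h import *
s=snap('wrist','w1')
for q,z,p in [('round_tin',.003,(.528,.103)),('square_tin',.003,(.535,.027)),('jar',.003,(.535,-.056)),('lid_edge',.1,(.652,.025)),('small_tin',.003,(.63,.148))]:
    for r in spotter.landmark_of('wrist',q)[:1]+[{'position':proj(s,[*p,z],'wrist'),'score':9}]:
        print(q,round(r['score'],2),np.round(r['position'],1),np.round(atz(s,*r['position'],z,'wrist'),3))
print('tops',proj(s,[.5284,.1033,.118],'wrist'),proj(s,[.5351,.027,.111],'wrist'),proj(s,[.5351,-.0563,.103],'wrist'))
go([.529,.104,.085],90)
E
```

```text
round_tin 0.72 [171.2 319.9] [0.528 0.106 0.003]
round_tin 9 [173.8 320.2] [0.528 0.103 0.003]
square_tin 0.78 [ 31.8 466.9] [0.699 0.281 0.003]
square_tin 9 [233.7 325.2] [0.535 0.027 0.003]
jar 0.3 [234.2 325.9] [0.536 0.026 0.003]
jar 9 [288.4 324. ] [ 0.535 -0.056  0.003]
lid_edge 0.8 [278.4 445.8] [0.657 0.021 0.1  ]
lid_edge 9 [275.4 442.1] [0.652 0.025 0.1  ]
small_tin 0.9 [145.5 409. ] [0.631 0.139 0.003]
small_tin 9 [137.6 409.1] [0.63  0.148 0.003]
tops (np.float64(209.29572002508334), np.float64(321.1336032111346)) (np.float64(283.5183451789933), np.float64(327.31233831659165)) (np.float64(340.4570867643888), np.float64(325.3120011012625))
shift(tool,norm) [-0.058  0.022  1.14 ] pos [0.5262 0.1109 0.2218] t 3.9
yaw now 90.64 turn norm 0.0056 tilt [ 7.e-04  2.e-04 -1.e+00]
shift after turn [-0.057  0.023  1.14 ]
```

View pics/w1.png

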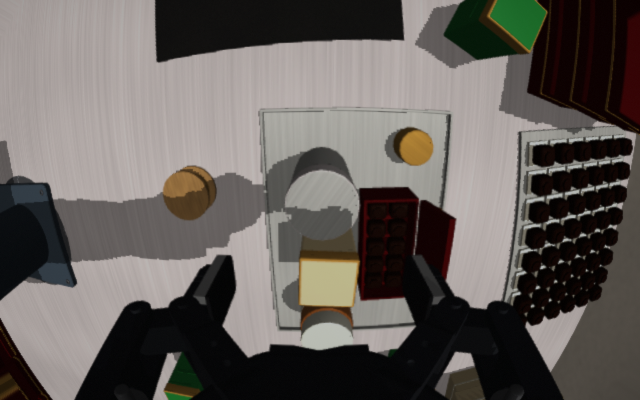

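The wrist view agrees with the measurements: round tin top at (322,205) against a predicted (321,209), square tin top at (328,280). The lid leans back at about (435,240).

Emit:
{"fn": "apply_moves", "kwargs": {
  "plan": [-0.057,0.023,0.1,0,0,0.0056,0,0,0,0.3,0,0,0,0,0,0,0.3,0,0,0,0,0,0,0.3,0,0,0,0,0,0,0.14,0,0,0,0,0,0,0,0,0,0,0,0,0,0,0,0,0,0,0,0,0,0,0,0,0]
}}

```text
t: 4.65
tcp_pos: [0.5308, 0.1027, 0.0862]
eef_rot: [0.001, 0.708, 0.706, 0.001]
force: [-0.4, -0.7, -0.3]
gripper_width: 0.0854
grip_force: 0.0
```

Emit:
{"fn": "apply_moves", "kwargs": {
  "plan": [0,0,0,0,0,0,255,0,0,0,0,0,0,255,0,0,0,0,0,0,255,0,0,0,0,0,0,255,0,0,0,0,0,0,255,0,0,0,0,0,0,255,0,0,0,0,0,0,255,0,0,0,0,0,0,255],
  "newtons": 40
}}

```text
t: 5.45
tcp_pos: [0.53, 0.1027, 0.0863]
eef_rot: [0.001, 0.708, 0.706, 0.001]
force: [-2.0, 0.4, 5.1]
gripper_width: 0.0593
grip_force: 42.1
```

```bash
python3 - <<'E'
from h import *
go([.565,.316,.145],90)
E
```

```text
shift(tool,norm) [ 1.778  0.288 -0.489] pos [0.53   0.1027 0.0863] t 5.5
yaw now 89.87 turn norm -0.0012 tilt [ 0.0017  0.     -1.    ]
shift after turn [ 1.777  0.291 -0.489]
```

Emit:
{"fn": "apply_moves", "kwargs": {
  "plan": [0,0,-0.2,0,0,0,255,0,0,-0.29,0,0,0,255,0.296,0.048,0,0,0,0,255,0.296,0.048,0,0,0,0,255,0.296,0.048,0,0,0,0,255,0.296,0.048,0,0,0,0,255,0.296,0.048,0,0,0,0,255,0.296,0.048,0,0,0,0,255]
}}

```text
t: 6.25
tcp_pos: [0.5641, 0.3169, 0.1416]
eef_rot: [-0.0, 0.708, 0.706, -0.001]
force: [0.6, -0.8, -3.9]
gripper_width: 0.0593
grip_force: 45.1
```

Emit:
{"fn": "apply_moves", "kwargs": {
  "plan": [0,0,0,0,0,0,255,0,0,0,0,0,0,255,0,0,0.17,0,0,0,255,0,0,0.17,0,0,0,255,0,0,0.1,0,0,0,255,0,0,0.04,0,0,0,255,0,0,0,0,0,0,255,0,0,0,0,0,0,255]
}}

```text
t: 7.05
tcp_pos: [0.5646, 0.315, 0.0861]
eef_rot: [0.0, 0.708, 0.706, -0.0]
force: [-1.3, -1.4, -2.1]
gripper_width: 0.0589
grip_force: 43.7
```

Emit:
{"fn": "apply_moves", "kwargs": {
  "plan": [0,0,0,0,0,0,0,0,0,0,0,0,0,0,0,0,0,0,0,0,0,0,0,0,0,0,0,0,0,0,-0.2,0,0,0,0,0,0,-0.35,0,0,0,0,0,0,-0.4,0,0,0,0,-0.3,0,0,0,0,0,0]
}}

```text
t: 7.85
tcp_pos: [0.5687, 0.2844, 0.2099]
eef_rot: [0.003, 0.706, 0.708, 0.009]
force: [0.7, -0.1, 1.2]
gripper_width: 0.0852
grip_force: 0.0
```

Emit:
{"fn": "apply_moves", "kwargs": {
  "plan": [-0.35,-0.041,0,0,0,0,0,-0.35,-0.041,0,0,0,0,0,-0.35,-0.041,0,0,0,0,0,-0.35,-0.041,0,0,0,0,0,-0.35,-0.041,0,0,0,0,0,-0.35,-0.041,0,0,0,0,0,0,0,0,0,0,0,0,0,0,0,0,0,0,0]
}}

```text
t: 8.65
tcp_pos: [0.5346, 0.027, 0.2001]
eef_rot: [0.0, 0.709, 0.705, 0.001]
force: [-0.9, 0.3, 0.2]
gripper_width: 0.0854
grip_force: 0.0
```

```bash
python3 - <<'E'
from h import *
s=snap('wrist','w2')
go([.535,.028,.0855],88)
for p in [(.535,.028,.111),(.535,-.056,.103),(.565,.315,.118)]: print(np.round(proj(s,p,'wrist'),1))
E
```

```text
shift(tool,norm) [0.    0.003 0.954] pos [0.5346 0.0279 0.2   ] t 8.7
yaw now 89.83 turn norm 0.0159 tilt [ 7.e-04  6.e-04 -1.e+00]
shift after turn [0.001 0.003 0.954]
[205.7 318.8]
[291.1 319.2]
[-143.3  355.7]
```

View pics/w2.png

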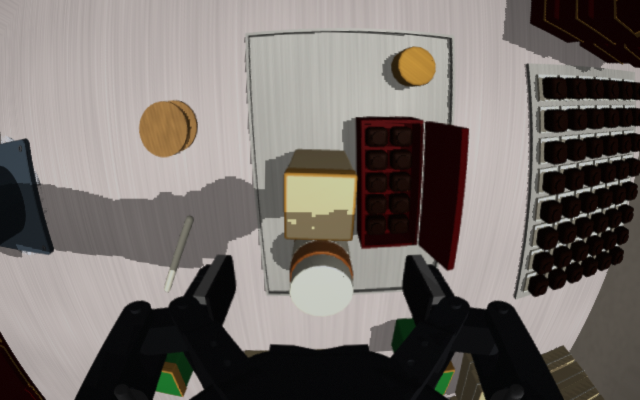

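The round tin has left the tray. The square tin's top at (320,205) and the jar at (321,288) are where predicted.

Emit:
{"fn": "apply_moves", "kwargs": {
  "plan": [0,0,0,0,0,0.016,0,0,0,0.25,0,0,0,0,0,0,0.3,0,0,0,0,0,0,0.27,0,0,0,0,0,0,0.134,0,0,0,0,0,0,0,0,0,0,0,0,0,0,0,0,0,0,0,0,0,0,0,0,0]
}}

```text
t: 9.5
tcp_pos: [0.5359, 0.0284, 0.0871]
eef_rot: [0.001, 0.719, 0.695, 0.001]
force: [0.7, 0.9, 0.0]
gripper_width: 0.0852
grip_force: 0.0
```

Emit:
{"fn": "apply_moves", "kwargs": {
  "plan": [0,0,0,0,0,0,255,0,0,0,0,0,0,255,0,0,0,0,0,0,255,0,0,0,0,0,0,255,0,0,0,0,0,0,255,0,0,0,0,0,0,255,0,0,0,0,0,0,255,0,0,0,0,0,0,255]
}}

```text
t: 10.3
tcp_pos: [0.5352, 0.0277, 0.0866]
eef_rot: [0.001, 0.719, 0.695, 0.001]
force: [-0.2, 0.8, 5.1]
gripper_width: 0.0537
grip_force: 43.2
```

```bash
python3 - <<'E'
from h import *
go([.4707,.3107,.145],90)
E
```

```text
shift(tool,norm) [ 2.338 -0.618 -0.488] pos [0.5352 0.0277 0.0866] t 10.3
yaw now 88.02 turn norm -0.0172 tilt [ 0.0023 -0.     -1.    ]
shift after turn [ 2.358 -0.538 -0.487]
```

Emit:
{"fn": "apply_moves", "kwargs": {
  "plan": [0,0,-0.2,0,0,0,255,0,0,-0.29,0,0,-0.017,255,0.337,-0.077,0,0,0,0,255,0.337,-0.077,0,0,0,0,255,0.337,-0.077,0,0,0,0,255,0.337,-0.077,0,0,0,0,255,0.337,-0.077,0,0,0,0,255,0.337,-0.077,0,0,0,0,255]
}}

```text
t: 11.1
tcp_pos: [0.4778, 0.2716, 0.1427]
eef_rot: [-0.0, 0.707, 0.707, -0.001]
force: [0.2, 0.1, -2.2]
gripper_width: 0.0537
grip_force: 43.2
```

Emit:
{"fn": "apply_moves", "kwargs": {
  "plan": [0.337,-0.077,0,0,0,0,255,0,0,0,0,0,0,255,0,0,0.15,0,0,0,255,0,0,0.17,0,0,0,255,0,0,0.12,0,0,0,255,0,0,0.04,0,0,0,255,0,0,0,0,0,0,255,0,0,0,0,0,0,255]
}}

```text
t: 11.9
tcp_pos: [0.4692, 0.3102, 0.0865]
eef_rot: [-0.0, 0.707, 0.707, -0.001]
force: [-3.4, -0.7, 2.4]
gripper_width: 0.0539
grip_force: 43.9
```

Emit:
{"fn": "apply_moves", "kwargs": {
  "plan": [0,0,0,0,0,0,0,0,0,0,0,0,0,0,0,0,0,0,0,0,0,0,0,0,0,0,0,0,0,0,-0.2,0,0,0,0,0,0,-0.35,0,0,0,0,0,0,-0.4,0,0,0,0,-0.3,0.055,0,0,0,0,0]
}}

```text
t: 12.7
tcp_pos: [0.48, 0.2792, 0.2093]
eef_rot: [0.002, 0.705, 0.709, 0.008]
force: [1.9, -0.9, 1.2]
gripper_width: 0.0855
grip_force: 0.0
```

Emit:
{"fn": "apply_moves", "kwargs": {
  "plan": [-0.39,0.07,0,0,0,0,0,-0.39,0.07,0,0,0,0,0,-0.39,0.07,0,0,0,0,0,-0.39,0.07,0,0,0,0,0,-0.39,0.07,0,0,0,0,0,-0.39,0.07,0,0,0,0,0,-0.39,0.07,0,0,0,0,0,0,0,0,0,0,0,0]
}}

```text
t: 13.5
tcp_pos: [0.5359, -0.0584, 0.2001]
eef_rot: [0.001, 0.71, 0.704, -0.001]
force: [-0.1, 1.3, 0.5]
gripper_width: 0.0853
grip_force: 0.0
```

```bash
python3 - <<'E'
from h import *
s=snap('wrist')
im=s['color'][:,:,::-1]; cv2.imwrite('pics/w3.png',im)
go([.535,-.0555,.088],90)
print(np.round(proj(s,(.535,-.0555,.103),'wrist'),1))
E
```

```text
shift(tool,norm) [ 0.001 -0.003  0.935] pos [ 0.5353 -0.0555  0.2002] t 13.6
yaw now 89.68 turn norm -0.0028 tilt [ 1.e-04 -2.e-04 -1.e+00]
shift after turn [ 0.    -0.003  0.935]
[199.4 317. ]
```

View pics/w3.png

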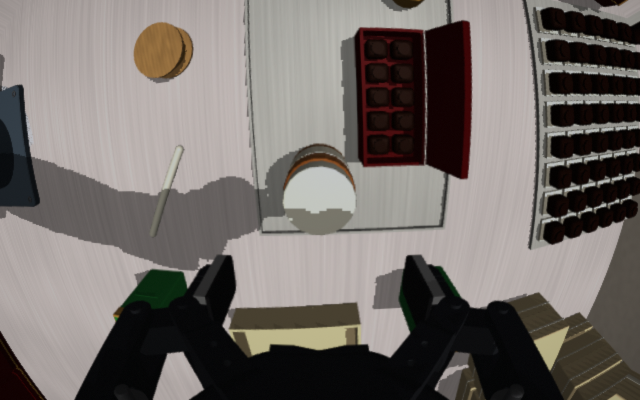

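The jar's cap is at (320,199), as predicted.

Emit:
{"fn": "apply_moves", "kwargs": {
  "plan": [0,0,0.1,0,0,0,0,0,0,0.27,0,0,0,0,0,0,0.3,0,0,0,0,0,0,0.2,0,0,0,0,0,0,0.06,0,0,0,0,0,0,0,0,0,0,0,0,0,0,0,0,0,0,0,0,0,0,0,0,0]
}}

```text
t: 14.35
tcp_pos: [0.5366, -0.0526, 0.091]
eef_rot: [0.002, 0.707, 0.707, 0.001]
force: [0.3, -0.1, -0.6]
gripper_width: 0.0854
grip_force: 0.0
```

Emit:
{"fn": "apply_moves", "kwargs": {
  "plan": [0,0,0,0,0,0,255,0,0,0,0,0,0,255,0,0,0,0,0,0,255,0,0,0,0,0,0,255,0,0,0,0,0,0,255,0,0,0,0,0,0,255,0,0,0,0,0,0,255,0,0,0,0,0,0,255]
}}

```text
t: 15.15
tcp_pos: [0.5367, -0.0532, 0.0906]
eef_rot: [0.002, 0.707, 0.707, 0.001]
force: [1.5, 0.9, 5.3]
gripper_width: 0.057
grip_force: 52.9
```

```bash
python3 - <<'E'
from h import *
go([.373,.305,.15],90)
E
```

```text
shift(tool,norm) [ 2.984 -1.364 -0.503] pos [ 0.5367 -0.0532  0.0906] t 15.2
yaw now 89.97 turn norm -0.0003 tilt [ 4.e-03 -9.e-04 -1.e+00]
shift after turn [ 2.985 -1.364 -0.495]
```

Emit:
{"fn": "apply_moves", "kwargs": {
  "plan": [0,0,-0.2,0,0,0,255,0,0,-0.3,0,0,0,255,0.22,-0.34,0,0,0,0,255,0.22,-0.34,0,0,0,0,255,0.22,-0.34,0,0,0,0,255,0.22,-0.34,0,0,0,0,255,0.35,0,0,0,0,0,255,0.35,0,0,0,0,0,255]
}}

```text
t: 15.95
tcp_pos: [0.3688, 0.1374, 0.1466]
eef_rot: [-0.001, 0.708, 0.706, -0.002]
force: [1.8, -0.0, -4.6]
gripper_width: 0.057
grip_force: 52.2
```

Emit:
{"fn": "apply_moves", "kwargs": {
  "plan": [0.35,0,0,0,0,0,255,0.35,0,0,0,0,0,255,0.35,0,0,0,0,0,255,0.355,0,0,0,0,0,255,0,0,0,0,0,0,255,0,0,0.15,0,0,0,255,0,0,0.17,0,0,0,255,0,0,0,0,0,0,255]
}}

```text
t: 16.75
tcp_pos: [0.3683, 0.3029, 0.1053]
eef_rot: [-0.001, 0.707, 0.707, -0.006]
force: [-1.4, -0.8, -5.0]
gripper_width: 0.0567
grip_force: 48.7
```

```bash
python3 - <<'E'
from h import *
go([.373,.305,.0905],90)
E
```

```text
shift(tool,norm) [0.018 0.041 0.123] pos [0.3683 0.3029 0.1053] t 16.8
yaw now 89.98 turn norm -0.0002 tilt [-0.0096 -0.0062 -0.9999]
shift after turn [0.017 0.039 0.123]
```

Emit:
{"fn": "apply_moves", "kwargs": {
  "plan": [0.018,0.03,0.08,0,0,0,255,0,0,0.042,0,0,0,255,0,0,0,0,0,0,255,0,0,0,0,0,0,255,0,0,0,0,0,0,0,0,0,0,0,0,0,0,0,0,0,0,0,0,0,0,0,0,0,0,0,0]
}}

```text
t: 17.55
tcp_pos: [0.3762, 0.3081, 0.0968]
eef_rot: [0.0, 0.707, 0.707, 0.001]
force: [0.4, -0.6, -0.5]
gripper_width: 0.0854
grip_force: 0.0
```

Emit:
{"fn": "apply_moves", "kwargs": {
  "plan": [0,0,-0.2,0,0,0,0,0,0,-0.35,0,0,0,0,0,0,-0.35,0,0,0,0,-0.4,0,0,0,0,0,0,-0.4,0,0,0,0,0,0,-0.4,0,0,0,0,0,0,-0.2,0,0,0,0,0,255,0,0,0,0,0,0,255]
}}

```text
t: 18.35
tcp_pos: [0.3758, 0.1373, 0.2044]
eef_rot: [0.001, 0.709, 0.705, 0.0]
force: [-0.4, -0.1, 0.3]
gripper_width: 0.0591
grip_force: 0.0
```

```bash
python3 - <<'E'
from h import *
s=snap('top','t1')
for q in ['round_tin','square_tin','jar','lid_edge','giftbox']:
    for r in spotter.landmark_of('top',q)[:2]: print(q,round(r['score'],2),np.round(atz(s,*r['position'],.1 if q=='lid_edge' else .003,'top'),3))
s2=snap('side')
a=spotter.landmark_of('top','lid_edge')[0]['position'];b=spotter.landmark_of('side','lid_edge')[0]
e1,d1=ray(s,*a,'top');e2,d2=ray(s2,*b['position'],'side')
k=np.linalg.lstsq(np.array([d1,-d2]).T,e2-e1,rcond=None)[0];print('lid edge 3d',e1+k[0]*d1,e2+k[1]*d2,b['score'])
go([.69,.025,.15],90)
E
```

```text
round_tin 0.81 [0.57  0.325 0.003]
square_tin 0.97 [ 0.326 -0.212  0.003]
square_tin 0.92 [0.471 0.303 0.003]
jar 0.66 [0.374 0.301 0.003]
lid_edge 0.65 [0.648 0.025 0.1  ]
giftbox 0.69 [0.602 0.021 0.003]
lid edge 3d [0.64803649 0.0251779  0.09833484] [0.65520211 0.01797799 0.09952848] 0.6
shift(tool,norm) [-0.965  2.62   0.446] pos [0.3755 0.1404 0.2037] t 18.8
yaw now 90.07 turn norm 0.0006 tilt [-4.e-04  0.e+00 -1.e+00]
shift after turn [-0.962  2.621  0.447]
```

View pics/t1.png

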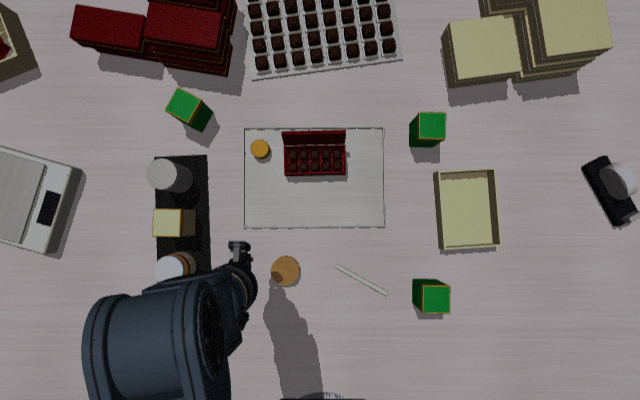

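All three stand on the mat: round tin top at (170,175), square tin at (174,222), jar at (175,265). Now I'll go behind the lid.

Emit:
{"fn": "apply_moves", "kwargs": {
  "plan": [-0.137,0.374,0,0,0,0,255,-0.137,0.374,0,0,0,0,255,-0.137,0.374,0,0,0,0,255,-0.137,0.374,0,0,0,0,255,-0.137,0.374,0,0,0,0,255,-0.137,0.374,0,0,0,0,255,-0.137,0.37,0,0,0,0,255,0,0,0,0,0,0,255]
}}

```text
t: 19.6
tcp_pos: [0.6935, 0.022, 0.1951]
eef_rot: [-0.002, 0.708, 0.706, -0.003]
force: [-1.1, 0.1, -1.5]
gripper_width: 0.0004
grip_force: 0.0
```

```bash
python3 - <<'E'
from h import *
s=snap('wrist','w4')
go([.69,.025,.1035],90)
print(state()['joints'],state()['gripper_width'])
print(proj(s,(.6313,.025,.0475),'wrist'),proj(s,(.65,.025,.099),'wrist'))
E
```

```text
shift(tool,norm) [0.012 0.    0.782] pos [0.6907 0.0235 0.1974] t 19.6
yaw now 89.9 turn norm -0.0009 tilt [-7.6e-03  4.0e-04 -1.0e+00]
shift after turn [ 0.012 -0.006  0.782]
[-6.28640281e-02  5.08365580e-01  5.60932769e-01  1.63095522e+00
 -9.17192752e-05  1.50971545e+00] 0.00017219390041886925
(np.float64(181.92594479942014), np.float64(253.3747020288517)) (np.float64(200.05347041730636), np.float64(263.20850378360393))
```

View pics/w4.png

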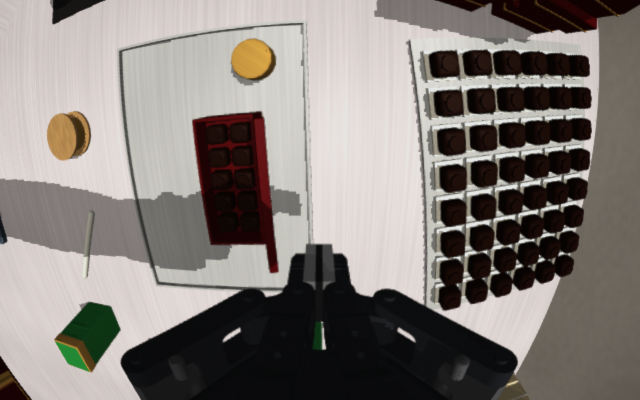

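The lid is edge-on at about (268,190). The shut fingers at (320,265) are behind it and clear.

Emit:
{"fn": "apply_moves", "kwargs": {
  "plan": [0.01,0,0.2,0,0,0,255,0,0,0.25,0,0,0,255,0,0,0.22,0,0,0,255,0,0,0.11,0,0,0,255,0,0,0,0,0,0,255,0,0,0,0,0,0,255,0,0,0,0,0,0,255,0,0,0,0,0,0,255]
}}

```text
t: 20.45
tcp_pos: [0.6904, 0.0257, 0.1127]
eef_rot: [0.001, 0.707, 0.707, 0.001]
force: [-0.0, 0.6, -0.1]
gripper_width: -0.0002
grip_force: 0.0
```

```bash
python3 - <<'E'
from h import *
go([.6638,.025,.1035],90); print(state()['force'])
E
```

```text
shift(tool,norm) [-0.006 -0.222  0.076] pos [0.6904 0.0257 0.1127] t 20.4
yaw now 89.98 turn norm -0.0002 tilt [ 3.9e-03 -2.0e-04 -1.0e+00]
shift after turn [-0.006 -0.221  0.076]
[-0.03389511  0.55377319 -0.07274044]
```

Emit:
{"fn": "apply_moves", "kwargs": {
  "plan": [0,-0.11,0.077,0,0,0,255,0,-0.11,0,0,0,0,255,0,-0.083,-0.025,0,0,0,255,0,-0.07,0,0,0,0,255,0,-0.07,0,0,0,0,255,0,-0.054,0.019,0,0,0,255,0,-0.054,0.019,0,0,0,255,0,0,0,0,0,0,255]
}}

```text
t: 21.25
tcp_pos: [0.6219, 0.0258, 0.0987]
eef_rot: [-0.001, 0.707, 0.707, -0.001]
force: [0.4, -0.0, 0.1]
gripper_width: 0.0002
grip_force: 0.0
```

Emit:
{"fn": "apply_moves", "kwargs": {
  "plan": [0,-0.046,0.034,0,0,0,255,0,-0.046,0.034,0,0,0,255,0,-0.034,0.046,0,0,0,255,0,-0.034,0.046,0,0,0,255,0,-0.016,0.054,0,0,0,255,0,-0.016,0.054,0,0,0,255,0,0,0,0,0,0,255,0,0,0,0,0,0,255]
}}

```text
t: 22.05
tcp_pos: [0.6006, 0.0257, 0.0694]
eef_rot: [0.001, 0.707, 0.707, 0.001]
force: [-2.3, 0.1, 8.7]
gripper_width: -0.0003
grip_force: 4.3
```

```bash
python3 - <<'E'
from h import *
go([.601,.025,.0695],90); print(state()['force'])
E
```

```text
shift(tool,norm) [-0.006  0.003 -0.001] pos [0.6006 0.0257 0.0694] t 22.1
yaw now 89.98 turn norm -0.0002 tilt [ 2.2e-03 -2.0e-04 -1.0e+00]
shift after turn [-0.006  0.003 -0.001]
[-2.32378149  0.11380179  8.66892374]
```

The tool met 8.7 N exactly at the shut lid's height. I'll raise it and measure the box.

Emit:
{"fn": "apply_moves", "kwargs": {
  "plan": [0,0,-0.1,0,0,0,255,0,0,-0.3,0,0,0,0,0,0,-0.35,0,0,0,0,0,0,-0.35,0,0,0,0,0,0,0,0,0,0,0,0,0,0,0,0,0,0,0,0,0,0,0,0,0,0,0,0,0,0,0,0]
}}

```text
t: 22.85
tcp_pos: [0.599, 0.0258, 0.197]
eef_rot: [-0.001, 0.707, 0.707, -0.001]
force: [0.2, 0.9, -0.8]
gripper_width: 0.0853
grip_force: 0.0
```

```bash
python3 - <<'E'
from h import *
for n in ['wrist','top']:
    s=snap(n,n+'5'); im=s['color'][:,:,::-1].copy()
    H,S,V=cv2.split(cv2.cvtColor(im,cv2.COLOR_BGR2HSV))
    m=((((H<8)|(H>170))&(S>120))*255).astype(np.uint8)
    pc=proj(s,(.6,.025,.056),n);print(pc)
    k,lab,st,ce=cv2.connectedComponentsWithStats(m)
    i=max(range(1,k),key=lambda i:st[i,4]-30*np.hypot(ce[i][1]-pc[0],ce[i][0]-pc[1]))
    c=cv2.findContours((lab==i).astype(np.uint8),cv2.RETR_EXTERNAL,cv2.CHAIN_APPROX_NONE)[0][0][:,0]
    w=np.array([atz(s,y,x,.056,n)[:2] for x,y in c],np.float32)
    print(n,cv2.minAreaRect(w),st[i])
go([.601,.024,.036],90)
E
```

```text
(np.float64(187.6948148461674), np.float64(320.09754077270463))
wrist ((0.6056126952171326, 0.025429826229810715), (0.05697757378220558, 0.12923869490623474), 2.1665549278259277) [ 291  115   67  136 5851]
(np.float64(161.01961701848495), np.float64(313.9827951221429))
top ((0.8807380199432373, 0.36688166856765747), (0.3404277563095093, 0.1627693474292755), 81.9810791015625) [  70    0  167   77 7942]
shift(tool,norm) [-0.015  0.021  1.344] pos [0.5991 0.0258 0.1972] t 22.9
yaw now 89.98 turn norm -0.0002 tilt [-3.6e-03  2.0e-04 -1.0e+00]
shift after turn [-0.015  0.016  1.344]
```

View pics/wrist5.png

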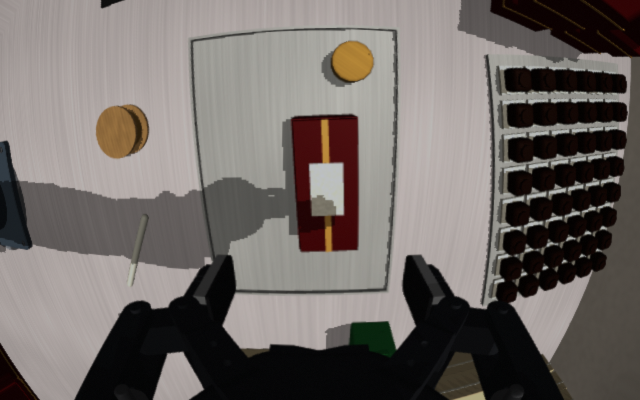

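The lid is shut: closed box at (325,185) with the ribbon and label on top, centre about (0.604, 0.025). Next I'll grasp it across its 60 mm side.

Emit:
{"fn": "apply_moves", "kwargs": {
  "plan": [0,0.035,0.1,0,0,-0.013,0,0,0,0.35,0,0,0,0,0,0,0.38,0,0,0,0,0,0,0.3,0,0,0,0,0,0,0.16,0,0,0,0,0,0,0.08,0,0,0,0,0,0,0,0,0,0,0,0,0,0,0,0,0,0]
}}

```text
t: 23.75
tcp_pos: [0.605, 0.0257, 0.0357]
eef_rot: [0.001, 0.698, 0.716, 0.001]
force: [0.7, -0.1, -0.5]
gripper_width: 0.0856
grip_force: 0.0
```

Emit:
{"fn": "apply_moves", "kwargs": {
  "plan": [0,0,0,0,0,0,255,0,0,0,0,0,0,255,0,0,0,0,0,0,255,0,0,0,0,0,0,255,0,0,0,0,0,0,255,0,0,0,0,0,0,255,0,0,0,0,0,0,255,0,0,0,0,0,0,255]
}}

```text
t: 24.55
tcp_pos: [0.6058, 0.0256, 0.0371]
eef_rot: [0.002, 0.698, 0.716, 0.001]
force: [-0.0, 0.1, 5.9]
gripper_width: 0.0595
grip_force: 46.5
```

```bash
python3 - <<'E'
from h import *
go([.55,-.1,.133],90); print(state()['joints'])
E
```

```text
shift(tool,norm) [-1.035 -0.489 -0.8  ] pos [0.6058 0.0256 0.0371] t 24.6
yaw now 91.48 turn norm 0.0129 tilt [ 3.9e-03 -3.0e-04 -1.0e+00]
shift after turn [-1.047 -0.465 -0.799]
[-6.82621073e-02  3.06284109e-01 -2.42940569e-02  1.23630034e+00
 -2.94286882e-05  1.47678917e+00]
```

Emit:
{"fn": "apply_moves", "kwargs": {
  "plan": [0,0,-0.3,0,0,0,255,0,0,-0.4,0,0,0,255,0,0,0,0,0,-0.0675,255,0,0,0,0,0,-0.0675,255,0,0,0,0,0,-0.0675,255,0,0,0,0,0,-0.0675,255,0,0,0,0,0,-0.0675,255,0,0,0,0,0,-0.0675,255]
}}

```text
t: 25.35
tcp_pos: [0.6035, 0.0258, 0.1177]
eef_rot: [-0.001, 0.357, 0.934, -0.0]
force: [0.1, 0.7, -2.6]
gripper_width: 0.0593
grip_force: 45.6
```

Emit:
{"fn": "apply_moves", "kwargs": {
  "plan": [0,0,0,0,0,-0.0675,255,0,0,0,0,0,-0.0675,255,0,0,0,0,0,-0.0675,255,0,0,0,0,0,-0.0675,255,0,0,0,0,0,-0.0675,255,0,0,0,0,0,-0.0675,255,0,0,0,0,0,0,255,0,0,0,0,0,0,255]
}}

```text
t: 26.15
tcp_pos: [0.6037, 0.0257, 0.118]
eef_rot: [-0.001, -0.036, 0.999, 0.0]
force: [0.7, -0.6, -1.8]
gripper_width: 0.0591
grip_force: 45.6
```

```bash
python3 - <<'E'
from h import *
go([.5062,-.3024,.12],184.3); print(state()['gripper_width'],state()['force'])
E
```

```text
shift(tool,norm) [ 1.007 -2.669 -0.015] pos [0.6037 0.0257 0.118 ] t 26.1
yaw now -175.88 turn norm -0.0016 tilt [-1.4e-03  1.0e-04 -1.0e+00]
shift after turn [ 1.016 -2.666 -0.016]
0.05909815336304387 [ 0.68660546 -0.58362548 -1.82799429]
```

Emit:
{"fn": "apply_moves", "kwargs": {
  "plan": [0.144,-0.381,0,0,0,0,255,0.144,-0.381,0,0,0,0,255,0.144,-0.381,0,0,0,0,255,0.144,-0.381,0,0,0,0,255,0.144,-0.381,0,0,0,0,255,0.144,-0.381,0,0,0,0,255,0.144,-0.381,0,0,0,0,255,0,0,0,0,0,0,255]
}}

```text
t: 26.95
tcp_pos: [0.5053, -0.3089, 0.1187]
eef_rot: [-0.0, -0.032, 0.999, -0.002]
force: [0.5, -0.3, -2.2]
gripper_width: 0.0592
grip_force: 45.7
```

```bash
python3 - <<'E'
from h import *
s=snap('wrist','w6')
go([.5062,-.3024,.039],184.3)
c=rotz=np.radians(4.3)
for x,y in [(.083,.061),(.083,-.061),(-.083,-.061),(-.083,.061)]:
    p=(.5062+x*np.cos(c)-y*np.sin(c),-.3024+x*np.sin(c)+y*np.cos(c),.045);print(np.round(proj(s,p,'wrist')))
E
```

```text
shift(tool,norm) [-0.002  0.027  0.663] pos [ 0.5062 -0.3056  0.1186] t 27.0
yaw now -176.16 turn norm -0.004 tilt [-2.e-04 -4.e-04 -1.e+00]
shift after turn [-0.002  0.027  0.663]
[307. 401.]
[309. 257.]
[100. 237.]
[100. 421.]
```

View pics/w6.png

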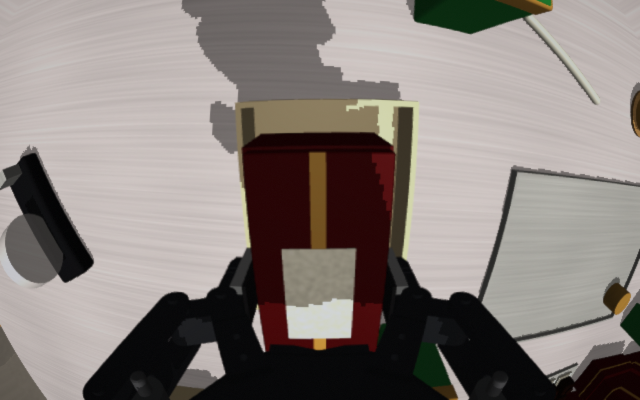

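The box is aligned over the carton, whose rim corners at (237,101) and (420,101) match the prediction. Lowering now.

Emit:
{"fn": "apply_moves", "kwargs": {
  "plan": [0,0.02,0.1,0,0,0,255,0,0,0.2,0,0,0,255,0,0,0.2,0,0,0,255,0,0,0.1,0,0,0,255,0,0,0.05,0,0,0,255,0,0,0,0,0,0,255,0,0,0,0,0,0,255,0,0,0,0,0,0,255]
}}

```text
t: 27.8
tcp_pos: [0.5084, -0.3006, 0.0423]
eef_rot: [0.001, -0.037, 0.999, -0.001]
force: [-0.7, 0.4, -2.4]
gripper_width: 0.0592
grip_force: 45.8
```

```bash
python3 - <<'E'
from h import *
go([.5062,-.3024,.038],184.3);print(state()['force'])
E
```

```text
shift(tool,norm) [ 0.019 -0.013  0.036] pos [ 0.5084 -0.3006  0.0423] t 27.8
yaw now -175.71 turn norm -0.0001 tilt [ 0.0022 -0.0017 -1.    ]
shift after turn [ 0.019 -0.013  0.036]
[-0.68589491  0.39873914 -2.43610187]
```

Emit:
{"fn": "apply_moves", "kwargs": {
  "plan": [0,0,0.032,0,0,0,255,0,0,0,0,0,0,255,0,0,0,0,0,0,255,0,0,0,0,0,0,45,0,0,0,0,0,0,45,0,0,0,0,0,0,45,0,0,0,0,0,0,45,0,0,0,0,0,0,45]
}}

```text
t: 28.6
tcp_pos: [0.5072, -0.3, 0.0368]
eef_rot: [-0.0, -0.037, 0.999, 0.0]
force: [1.0, -0.5, -0.2]
gripper_width: 0.0704
grip_force: 0.0
```

Emit:
{"fn": "apply_moves", "kwargs": {
  "plan": [0,0,-0.1,0,0,0,45,0,0,-0.3,0,0,0,45,0,0,-0.35,0,0,0,45,0,0,-0.35,0,0,0,0,0,0,-0.2,0,0,0,0,0,0,0,0,0,0,0,0,0,0,0,0,0,0,0,0,0,0,0,0,0]
}}

```text
t: 29.4
tcp_pos: [0.5067, -0.2996, 0.1915]
eef_rot: [-0.001, -0.037, 0.999, 0.001]
force: [0.2, 0.2, 0.2]
gripper_width: 0.0852
grip_force: 0.0
```

```bash
python3 - <<'E'
from h import *
s=snap('wrist','w7')
for r in spotter.landmark_of('wrist','giftbox')[:2]:print(r['score'],atz(s,*r['position'],.004,'wrist'))
go([.376,.307,.21],90)
E
```

```text
0.74 [ 0.51225409 -0.30226993  0.004     ]
shift(tool,norm) [ 0.707  5.121 -0.145] pos [ 0.5064 -0.2994  0.1908] t 29.5
yaw now -175.72 turn norm 0.8228 tilt [-0.0032  0.0023 -1.    ]
shift after turn [ 5.053 -1.087 -0.16 ]
```

View pics/w7.png

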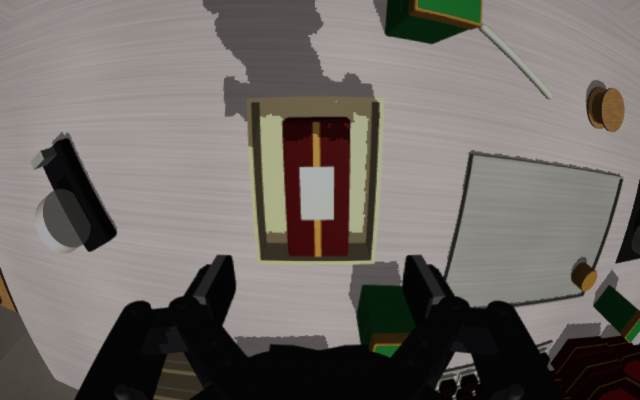

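The box lies flat and shut in the carton, at (317,190). I'll go back for the jar.

Emit:
{"fn": "apply_moves", "kwargs": {
  "plan": [0,0,-0.08,0,0,0.0686,0,0,0,-0.08,0,0,0.0686,0,0,0,0,0,0,0.0686,0,0,0,0,0,0,0.0686,0,0,0,0,0,0,0.0686,0,0,0,0,0,0,0.0686,0,0,0,0,0,0,0.0686,0,0,0,0,0,0,0.0686,0]
}}

```text
t: 30.3
tcp_pos: [0.5067, -0.2995, 0.2103]
eef_rot: [-0.002, 0.492, 0.871, 0.0]
force: [0.9, 0.2, 1.0]
gripper_width: 0.0855
grip_force: 0.0
```

Emit:
{"fn": "apply_moves", "kwargs": {
  "plan": [0,0,0,0,0,0.0686,0,0,0,0,0,0,0.0686,0,0,0,0,0,0,0.0686,0,0,0,0,0,0,0.0686,0,0.389,-0.084,0,0,0,0,0,0.389,-0.084,0,0,0,0,0,0.389,-0.084,0,0,0,0,0,0.389,-0.084,0,0,0,0,0]
}}

```text
t: 31.1
tcp_pos: [0.4658, -0.1115, 0.2104]
eef_rot: [-0.001, 0.708, 0.707, -0.0]
force: [0.6, 0.8, 0.2]
gripper_width: 0.0852
grip_force: 0.0
```

Emit:
{"fn": "apply_moves", "kwargs": {
  "plan": [0.389,-0.084,0,0,0,0,0,0.389,-0.084,0,0,0,0,0,0.389,-0.084,0,0,0,0,0,0.389,-0.084,0,0,0,0,0,0.389,-0.084,0,0,0,0,0,0.389,-0.084,0,0,0,0,0,0.389,-0.084,0,0,0,0,0,0,0,0,0,0,0,0]
}}

```text
t: 31.9
tcp_pos: [0.3942, 0.2181, 0.2107]
eef_rot: [-0.002, 0.704, 0.71, -0.001]
force: [-0.4, -0.6, 0.4]
gripper_width: 0.0857
grip_force: 0.0
```

```bash
python3 - <<'E'
from h import *
go([.376,.307,.21],90)
E
```

```text
shift(tool,norm) [ 0.742 -0.146  0.008] pos [0.3942 0.2181 0.2107] t 31.9
yaw now 90.46 turn norm 0.004 tilt [-0.0032  0.0015 -1.    ]
shift after turn [ 0.741 -0.152  0.006]
```

Emit:
{"fn": "apply_moves", "kwargs": {
  "plan": [0.37,-0.075,0,0,0,0.004,0,0.37,-0.075,0,0,0,0,0,0,0,0,0,0,0,0,0,0,0,0,0,0,0,0,0,0,0,0,0,0,0,0,0,0,0,0,0,0,0,0,0,0,0,0,0,0,0,0,0,0,0]
}}

```text
t: 32.7
tcp_pos: [0.3797, 0.3016, 0.2123]
eef_rot: [0.0, 0.711, 0.703, 0.0]
force: [-0.8, -0.3, -0.9]
gripper_width: 0.0854
grip_force: 0.0
```

```bash
python3 - <<'E'
from h import *
s=snap('wrist','w8'); im=s['color']
for q in ['jar','square_tin','round_tin']:
    for r in spotter.landmark_of('wrist',q)[:2]:print(q,round(r['score'],2),r['position'],atz(s,*r['position'],.003,'wrist'))
print([np.round(proj(s,p,'wrist')) for p in [(.374,.305,.103),(.469,.310,.111),(.565,.315,.118)]])
go([.374,.305,.0905],90)
E
```

```text
jar 0.89 [164.5, 317.6] [0.37893801 0.30693942 0.003     ]
square_tin 0.65 [163.7, 394.5] [0.46635847 0.30768745 0.003     ]
square_tin 0.6 [183.3, 548.2] [0.70063467 0.28537988 0.003     ]
round_tin 0.91 [153.7, 472.3] [0.56507114 0.32163011 0.003     ]
[array([194., 311.]), array([190., 428.]), array([187., 527.])]
shift(tool,norm) [ 0.023 -0.046  1.015] pos [0.3794 0.3022 0.2123] t 32.9
yaw now 89.47 turn norm -0.0046 tilt [ 2.e-04  1.e-04 -1.e+00]
shift after turn [ 0.024 -0.045  1.015]
```

View pics/w8.png

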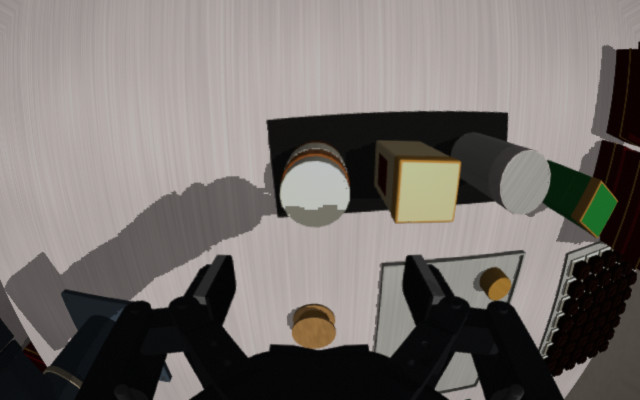

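The jar's cap is at (315,191), so the jar stands at about (0.376, 0.307). That agrees with the TCP at release, so I'll revisit that pose.

Emit:
{"fn": "apply_moves", "kwargs": {
  "plan": [0.048,-0.028,0.1,0,0,-0.0046,0,0,0,0.27,0,0,0,0,0,0,0.3,0,0,0,0,0,0,0.25,0,0,0,0,0,0,0.095,0,0,0,0,0,0,0,0,0,0,0,0,0,0,0,0,0,0,0,0,0,0,0,0,0]
}}

```text
t: 33.7
tcp_pos: [0.3774, 0.3091, 0.0925]
eef_rot: [0.0, 0.707, 0.707, 0.002]
force: [0.0, 0.3, 0.6]
gripper_width: 0.0856
grip_force: 0.0
```

Emit:
{"fn": "apply_moves", "kwargs": {
  "plan": [0,0,0,0,0,0,255,0,0,0,0,0,0,255,0,0,0,0,0,0,255,0,0,0,0,0,0,255,0,0,0,0,0,0,255,0,0,0,0,0,0,255,0,0,0,0,0,0,255,0,0,0,0,0,0,255],
  "newtons": 40
}}

```text
t: 34.5
tcp_pos: [0.3766, 0.3087, 0.092]
eef_rot: [0.0, 0.707, 0.707, 0.001]
force: [-1.3, -0.7, 6.5]
gripper_width: 0.057
grip_force: 43.0
```

```bash
python3 - <<'E'
from h import *
go([.5365,-.0535,.15],90)
E
```

```text
shift(tool,norm) [-3.019  1.332 -0.485] pos [0.3766 0.3087 0.092 ] t 34.5
yaw now 90.03 turn norm 0.0003 tilt [ 0.0018  0.0015 -1.    ]
shift after turn [-3.019  1.332 -0.483]
```

Emit:
{"fn": "apply_moves", "kwargs": {
  "plan": [0,0,-0.2,0,0,0,255,0,0,-0.3,0,0,0,255,-0.35,0,0,0,0,0,255,-0.35,0,0,0,0,0,255,-0.35,0,0,0,0,0,255,-0.35,0,0,0,0,0,255,-0.35,0,0,0,0,0,255,-0.35,0,0,0,0,0,255]
}}

```text
t: 35.3
tcp_pos: [0.375, 0.0546, 0.149]
eef_rot: [-0.001, 0.707, 0.707, -0.001]
force: [1.0, -0.5, -4.7]
gripper_width: 0.0566
grip_force: 44.9
```

Emit:
{"fn": "apply_moves", "kwargs": {
  "plan": [-0.23,0.333,0,0,0,0,255,-0.23,0.333,0,0,0,0,255,-0.23,0.333,0,0,0,0,255,-0.23,0.333,0,0,0,0,255,0,0,0,0,0,0,255,0,0,0,0,0,0,255,0,0,0,0,0,0,255,0,0,0,0,0,0,255]
}}

```text
t: 36.1
tcp_pos: [0.5349, -0.0533, 0.1505]
eef_rot: [-0.0, 0.707, 0.708, -0.0]
force: [-0.5, -0.1, -3.3]
gripper_width: 0.0566
grip_force: 45.5
```

```bash
python3 - <<'E'
from h import *
go([.5367,-.0532,.0915],90)
E
```

```text
shift(tool,norm) [0.001 0.015 0.491] pos [ 0.5349 -0.0533  0.1505] t 36.1
yaw now 90.08 turn norm 0.0007 tilt [-5.e-04  2.e-04 -1.e+00]
shift after turn [0.001 0.015 0.491]
```

Emit:
{"fn": "apply_moves", "kwargs": {
  "plan": [0,0.012,0.15,0,0,0,255,0,0,0.18,0,0,0,255,0,0,0.11,0,0,0,255,0,0,0.045,0,0,0,255,0,0,0,0,0,0,255,0,0,0,0,0,0,255,0,0,0,0,0,0,255,0,0,0,0,0,0,255]
}}

```text
t: 36.9
tcp_pos: [0.5378, -0.0543, 0.0926]
eef_rot: [0.0, 0.707, 0.707, 0.0]
force: [-0.5, -0.2, -4.6]
gripper_width: 0.0565
grip_force: 45.5
```

Emit:
{"fn": "apply_moves", "kwargs": {
  "plan": [0,0,0,0,0,0,0,0,0,0,0,0,0,0,0,0,0,0,0,0,0,0,0,0,0,0,0,0,0,0,-0.2,0,0,0,0,0,0,-0.35,0,0,0,0,0,0,-0.4,0,0,0,0,0.2,0,0,0,0,0,0]
}}

```text
t: 37.7
tcp_pos: [0.5417, -0.0327, 0.2149]
eef_rot: [0.007, 0.708, 0.706, 0.004]
force: [1.6, 0.5, 0.7]
gripper_width: 0.0857
grip_force: 0.0
```

Emit:
{"fn": "apply_moves", "kwargs": {
  "plan": [0.39,-0.07,0,0,0,0,0,0.39,-0.07,0,0,0,0,0,0.39,-0.07,0,0,0,0,0,0.39,-0.07,0,0,0,0,0,0.39,-0.07,0,0,0,0,0,0.39,-0.07,0,0,0,0,0,0.39,-0.07,0,0,0,0,0,0.1,-0.07,0,0,0,0,0]
}}

```text
t: 38.5
tcp_pos: [0.4691, 0.3136, 0.2061]
eef_rot: [-0.001, 0.705, 0.709, 0.001]
force: [0.5, 0.1, -1.3]
gripper_width: 0.0851
grip_force: 0.0
```

```bash
python3 - <<'E'
from h import *
go([.4692,.3102,.087],90)
E
```

```text
shift(tool,norm) [-0.03   0.001  0.992] pos [0.4691 0.3136 0.2061] t 38.5
yaw now 90.29 turn norm 0.0026 tilt [ 2.e-04  2.e-03 -1.e+00]
shift after turn [-0.028  0.001  0.992]
```

Emit:
{"fn": "apply_moves", "kwargs": {
  "plan": [-0.025,0,0.1,0,0,0,0,0,0,0.27,0,0,0,0,0,0,0.3,0,0,0,0,0,0,0.23,0,0,0,0,0,0,0.09,0,0,0,0,0,0,0,0,0,0,0,0,0,0,0,0,0,0,0,0,0,0,0,0,0]
}}

```text
t: 39.3
tcp_pos: [0.4717, 0.3067, 0.0897]
eef_rot: [0.001, 0.707, 0.707, 0.002]
force: [-0.7, -0.7, 0.5]
gripper_width: 0.0857
grip_force: 0.0
```

Emit:
{"fn": "apply_moves", "kwargs": {
  "plan": [0,0,0,0,0,0,255,0,0,0,0,0,0,255,0,0,0,0,0,0,255,0,0,0,0,0,0,255,0,0,0,0,0,0,255,0,0,0,0,0,0,255,0,0,0,0,0,0,255,0,0,0,0,0,0,255]
}}

```text
t: 40.1
tcp_pos: [0.4705, 0.3068, 0.0887]
eef_rot: [0.0, 0.707, 0.707, 0.001]
force: [-1.0, -0.7, 5.4]
gripper_width: 0.0535
grip_force: 42.9
```

```bash
python3 - <<'E'
from h import *
go([.5352,.0277,.146],88)
s=snap('top','t2')
for r in spotter.landmark_of('top','jar')[:2]:print(r['score'],r['position'],atz(s,*r['position'],.003,'top'))
E
```

```text
shift(tool,norm) [-2.326  0.538 -0.479] pos [0.4705 0.3068 0.0887] t 40.1
yaw now 90.04 turn norm 0.0178 tilt [ 1.5e-03  9.0e-04 -1.0e+00]
shift after turn [-2.306  0.62  -0.477]
0.76 [195.2, 349.8] [ 0.53264899 -0.05332519  0.003     ]
```

View pics/t2.png

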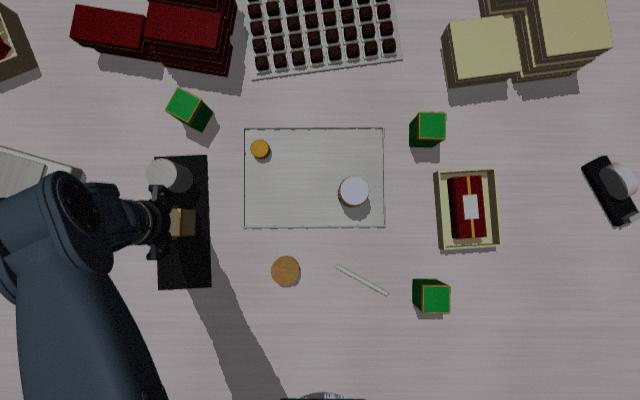

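The jar's cap is back at (354,191), the same pixel as at the start. Now I'll carry the square tin.

Emit:
{"fn": "apply_moves", "kwargs": {
  "plan": [0,0,-0.2,0,0,0,255,0,0,-0.3,0,0,0,255,-0.336,0.077,0,0,0,0,255,-0.336,0.077,0,0,0,0,255,-0.336,0.077,0,0,0,0,255,-0.336,0.077,0,0,0,0,255,-0.336,0.077,0,0,0,0,255,-0.336,0.077,0,0,0,0,255]
}}

```text
t: 41.0
tcp_pos: [0.5252, 0.0629, 0.1462]
eef_rot: [-0.001, 0.707, 0.707, -0.001]
force: [0.9, -0.0, -2.4]
gripper_width: 0.0532
grip_force: 43.3
```

Emit:
{"fn": "apply_moves", "kwargs": {
  "plan": [-0.336,0.077,0,0,0,0,255,0,0,0,0,0,0,255,0,0,0,0,0,0,255,0,0,0,0,0,0,255,0,0,0,0,0,0,255,0,0,0,0,0,0,255,0,0,0,0,0,0,255,0,0,0,0,0,0,255]
}}

```text
t: 41.8
tcp_pos: [0.5348, 0.0248, 0.1475]
eef_rot: [0.0, 0.707, 0.708, 0.0]
force: [-0.5, 1.1, -2.3]
gripper_width: 0.0537
grip_force: 43.2
```

```bash
python3 - <<'E'
from h import *
go([.5352,.0243,.089],90)
E
```

```text
shift(tool,norm) [-0.004  0.003  0.487] pos [0.5348 0.0248 0.1475] t 41.8
yaw now 90.08 turn norm 0.0007 tilt [ 1.e-04  0.e+00 -1.e+00]
shift after turn [-0.004  0.003  0.487]
```

Emit:
{"fn": "apply_moves", "kwargs": {
  "plan": [0,0,0.15,0,0,0,255,0,0,0.18,0,0,0,255,0,0,0.11,0,0,0,255,0,0,0.045,0,0,0,255,0,0,0,0,0,0,255,0,0,0,0,0,0,255,0,0,0,0,0,0,255,0,0,0,0,0,0,255]
}}

```text
t: 42.6
tcp_pos: [0.5352, 0.0242, 0.0895]
eef_rot: [0.0, 0.707, 0.707, 0.0]
force: [0.6, -0.2, -1.8]
gripper_width: 0.0533
grip_force: 43.1
```

Emit:
{"fn": "apply_moves", "kwargs": {
  "plan": [0,0,0,0,0,0,0,0,0,0,0,0,0,0,0,0,0,0,0,0,0,0,0,0,0,0,0,0,0,0,-0.2,0,0,0,0,0,0,-0.35,0,0,0,0,0,0,-0.4,0,0,0,0,0.2,0,0,0,0,0,0]
}}

```text
t: 43.4
tcp_pos: [0.5392, 0.0463, 0.2118]
eef_rot: [0.006, 0.708, 0.706, 0.005]
force: [1.1, 1.6, -0.5]
gripper_width: 0.0854
grip_force: 0.0
```

Emit:
{"fn": "apply_moves", "kwargs": {
  "plan": [0.37,0.041,0,0,0,0,0,0.37,0.041,0,0,0,0,0,0.37,0.041,0,0,0,0,0,0.37,0.041,0,0,0,0,0,0.37,0.041,0,0,0,0,0,0.37,0.041,0,0,0,0,0,0,0,0,0,0,0,0,0,0,0,0,0,0,0]
}}

```text
t: 44.2
tcp_pos: [0.5639, 0.3155, 0.2024]
eef_rot: [0.0, 0.706, 0.708, -0.001]
force: [-0.7, -0.4, -0.5]
gripper_width: 0.0853
grip_force: 0.0
```

```bash
python3 - <<'E'
from h import *
go([.5646,.315,.0865],90)
E
```

```text
shift(tool,norm) [-0.003  0.007  0.966] pos [0.5639 0.3155 0.2024] t 44.2
yaw now 90.15 turn norm 0.0013 tilt [-0.001 -0.001 -1.   ]
shift after turn [-0.004  0.006  0.966]
```

Emit:
{"fn": "apply_moves", "kwargs": {
  "plan": [0,0.006,0.1,0,0,0,0,0,0,0.27,0,0,0,0,0,0,0.3,0,0,0,0,0,0,0.21,0,0,0,0,0,0,0.08,0,0,0,0,0,0,0,0,0,0,0,0,0,0,0,0,0,0,0,0,0,0,0,0,0]
}}

```text
t: 45.0
tcp_pos: [0.5666, 0.3148, 0.0906]
eef_rot: [0.001, 0.707, 0.707, 0.002]
force: [-1.1, -0.1, -0.2]
gripper_width: 0.0853
grip_force: 0.0
```

Emit:
{"fn": "apply_moves", "kwargs": {
  "plan": [0,0,0,0,0,0,255,0,0,0,0,0,0,255,0,0,0,0,0,0,255,0,0,0,0,0,0,255,0,0,0,0,0,0,255,0,0,0,0,0,0,255,0,0,0,0,0,0,255,0,0,0,0,0,0,255]
}}

```text
t: 45.8
tcp_pos: [0.5653, 0.3151, 0.0897]
eef_rot: [0.0, 0.707, 0.707, 0.001]
force: [-2.3, -0.1, 6.3]
gripper_width: 0.059
grip_force: 42.6
```

```bash
python3 - <<'E'
from h import *
p=state()['tcp_pos'];print(p)
go([.5295,.1027+p[1]-.315,.147],90)
E
```

```text
[0.56528036 0.31508888 0.08974933]
shift(tool,norm) [-1.768 -0.299 -0.479] pos [0.5653 0.3151 0.0897] t 45.8
yaw now 90.05 turn norm 0.0004 tilt [ 1.5e-03  9.0e-04 -1.0e+00]
shift after turn [-1.769 -0.298 -0.477]
```

Emit:
{"fn": "apply_moves", "kwargs": {
  "plan": [0,0,-0.2,0,0,0,255,0,0,-0.3,0,0,0,255,-0.295,-0.05,0,0,0,0,255,-0.295,-0.05,0,0,0,0,255,-0.295,-0.05,0,0,0,0,255,-0.295,-0.05,0,0,0,0,255,-0.295,-0.05,0,0,0,0,255,-0.295,-0.05,0,0,0,0,255]
}}

```text
t: 46.6
tcp_pos: [0.5278, 0.1008, 0.1462]
eef_rot: [-0.001, 0.707, 0.707, -0.001]
force: [-0.7, -0.9, -4.2]
gripper_width: 0.059
grip_force: 45.1
```

Emit:
{"fn": "apply_moves", "kwargs": {
  "plan": [0,0,0,0,0,0,255,0,0,0,0,0,0,255,0,0,0,0,0,0,255,0,0,0,0,0,0,255,0,0,0.1,0,0,0,255,0,0,0.1,0,0,0,255,0,0,0,0,0,0,255,0,0,0,0,0,0,255]
}}

```text
t: 47.4
tcp_pos: [0.5281, 0.1024, 0.1226]
eef_rot: [-0.001, 0.707, 0.707, -0.001]
force: [1.1, 0.1, -4.4]
gripper_width: 0.0592
grip_force: 45.1
```

```bash
python3 - <<'E'
from h import *
go([.5295,.1027,.09],90)
E
```

```text
shift(tool,norm) [0.003 0.012 0.272] pos [0.5281 0.1024 0.1226] t 47.4
yaw now 90.05 turn norm 0.0004 tilt [-2.7e-03 -2.0e-04 -1.0e+00]
shift after turn [0.003 0.012 0.272]
```

Lower, release, raise and back away toward the robot.

Emit:
{"fn": "apply_moves", "kwargs": {
  "plan": [0,0.005,0.13,0,0,0,255,0,0,0.1,0,0,0,255,0,0,0.04,0,0,0,255,0,0,0,0,0,0,255,0,0,0,0,0,0,255,0,0,0,0,0,0,255,0,0,0,0,0,0,255,0,0,0,0,0,0,255]
}}

```text
t: 48.2
tcp_pos: [0.5299, 0.1022, 0.0919]
eef_rot: [0.0, 0.707, 0.707, 0.0]
force: [-0.3, -0.1, -4.0]
gripper_width: 0.0594
grip_force: 44.9
```

Emit:
{"fn": "apply_moves", "kwargs": {
  "plan": [0,0,0,0,0,0,0,0,0,0,0,0,0,0,0,0,0,0,0,0,0,0,0,0,0,0,0,0,0,0,-0.2,0,0,0,0,0,0,-0.35,0,0,0,0,0,0,-0.4,0,0,0,0,0,0,-0.2,0,0,0,0]
}}

```text
t: 49.0
tcp_pos: [0.5313, 0.1023, 0.2347]
eef_rot: [0.002, 0.707, 0.707, 0.003]
force: [0.3, -0.0, 1.0]
gripper_width: 0.0852
grip_force: 0.0
```

Emit:
{"fn": "apply_moves", "kwargs": {
  "plan": [0.3,-0.25,0,0,0,0,0,0.3,-0.25,0,0,0,0,0,0.3,-0.25,0,0,0,0,0,0.3,-0.25,0,0,0,0,0,0.3,-0.25,0,0,0,0,0,0.3,-0.25,0,0,0,0,0,0,0,0,0,0,0,0,0,0,0,0,0,0,0]
}}

```text
t: 49.8
tcp_pos: [0.349, 0.3189, 0.2299]
eef_rot: [0.0, 0.706, 0.708, 0.0]
force: [0.6, -0.3, 0.3]
gripper_width: 0.0857
grip_force: 0.0
```

```bash
python3 - <<'E'
from h import *
s=snap('top','t3')
im=s['color'][:,:,::-1]; cv2.imwrite('pics/crop3.png',cv2.resize(im[115:270,140:520],None,fx=2.1,fy=2.1,interpolation=cv2.INTER_CUBIC))
a=cv2.imread('pics/top0.png')[165:215,250:375].astype(np.float32).mean(2);b=im[165:215,250:375].astype(np.float32).mean(2)
for n,l,r in [('round',0,42),('sq',42,80),('jar',82,125)]:
    print(n,cv2.phaseCorrelate(a[:,l:r].copy(),b[:,l:r].copy(),cv2.createHanningWindow((r-l,50),cv2.CV_32F)))
for q in ['round_tin','square_tin','jar','giftbox','small_tin']:
    for r in spotter.landmark_of('top',q)[:3]: print(q,round(r['score'],2),np.round(r['position'],1))
E
```

```text
round ((0.1973101564706745, -0.11180711865080895), 0.8371916306813558)
sq ((0.24931433801412695, 0.7071658325895243), 0.46302189350128176)
jar ((0.3100951992660228, -0.2599668069353882), 0.8413984752231174)
round_tin 0.96 [196.6 274.9]
round_tin 0.31 [206.1 482.8]
square_tin 0.96 [289.2 422.1]
square_tin 0.77 [134.7 419.3]
square_tin 0.72 [117.8 195.1]
jar 0.96 [195.4 352.5]
jar 0.29 [197.6 276.2]
giftbox 0.76 [205.1 465.4]
small_tin 0.77 [150.7 260.9]
```

View pics/crop3.png

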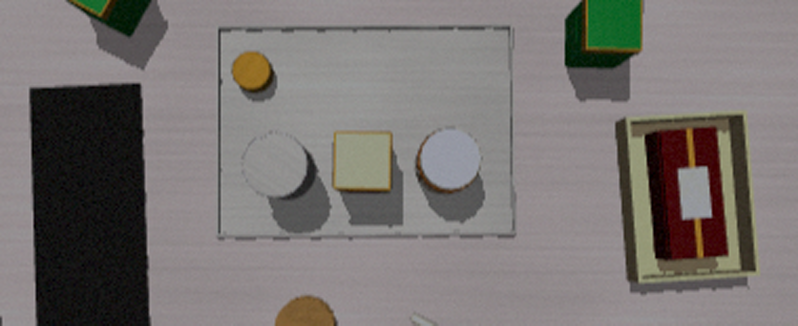

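Round tin (278,164), square tin (362,161) and jar (450,159) are at their starting pixels in the crop, with shifts under 1 px. The shut box lies in the carton at (692,195), and the brass tin has not moved.

```bash
python3 -c "
from h import *
print(finish_job())"
```

```text
the job is handed in; nothing more can be done
None
```

The job is handed in at about 50 s: the closed gift box lies flat in the carton, the round tin, square tin and jar are back on the tray within about 2 mm of where they started, and the brass tin was left alone; no verdict was returned.

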